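# Show the visitor's route on the site model

## Task

You are presenting this architectural site model to a jury: show them the visitor's route by touching it out with a fingertip. Touch lightly, letting the finger rest a moment each time, first the wheelhouse roof of the ferry on the water, then the roof of the round pavilion, then the roof of the tall tower, and finish clear of the model. The pieces only stand loose on the board, so do not shift, tip or pick up any of them, touch no other building or the board on the way, and leave the drinks where they are.

Things in the scene. Friction and masses are not known exactly. Their poses are not given: they have to be found in the camera images.
- model_base: base board of the model, fixed, 300 mm (own x) by 500 mm (own y); origin at the centre of its underside, on the table. Cork land (own x -150 to +50 mm) with its top 20 mm above the table; blue water strip (own x +50 to +150 mm, away from the robot), top at 14 mm. Fixed brown card houses, at most 68 mm above the table, along both short ends (own |y| over 208 mm)
- ferry: white model ferry standing loose on the water strip, about 122 mm long, 44 mm wide, 120 g (varies by 30 %), pointed bow along its own +x. Origin under the hull, the wheelhouse roof is 54 mm above it. Lies roughly along the board's y
- ferry_roof: flat square wheelhouse roof of the ferry, 38 mm (along the ferry) by 36 mm, 4 mm thick card; gives up to 3.5 mm under about 6 N, then stops hard, and springs back. Origin at the centre of its top face, about 68 mm above the table, z up. The small funnel behind it stays 7 mm lower than the roof
- pavilion: white round pavilion with a ring of columns and a flat round roof, 72 mm across, 55 mm high, 130 g (varies by 30 %), standing loose on the land; the only round building. Origin at the centre of its underside
- pavilion_roof: flat round roof of the pavilion, 72 mm across, 4 mm thick card; gives up to 3.5 mm under about 6 N, then stops hard, and springs back. Origin at the centre of its top face, about 75 mm above the table, z up
- tower: white square tower with floor plates on a 60 mm square podium, 100 mm high, 210 g (varies by 30 %), by far the tallest building, standing loose on the land. Origin at the centre of its underside
- tower_roof: flat square roof of the tower, 48 mm square, 4 mm thick card; gives up to 3.5 mm under about 6 N, then stops hard, and springs back. Origin at the centre of its top face, about 120 mm above the table, z up
- saw_hall: white hall with a saw-tooth roof, 62 by 56 mm, about 41 mm high, standing loose on the land; not to be touched. Origin at the centre of its underside
- slab_block: white long flat-roofed apartment block, 34 by 66 mm, 66 mm high with its small stair head, standing loose on the land; not to be touched. Origin at the centre of its underside
- can: drinks can, 66 mm across, 115 mm high, standing loose on the table beside the board; leave it alone. Origin at the centre of its underside
- bottle: small bottle, 48 mm across, 125 mm high, standing loose on the table beside the board; leave it alone. Origin at the centre of its underside

How it is judged (in metres and radians):
On the way, in this order (a step that is already met when the one before it is completed fails the run):
1. a fingertip rests on the ferry's wheelhouse roof (contact force between the fingers and ferry_roof above 0.3 N), for 0.1 s.
2. then a fingertip rests on the round pavilion's roof (contact force between the fingers and pavilion_roof above 0.3 N), for 0.1 s.
3. then a fingertip rests on the tall tower's roof (contact force between the fingers and tower_roof above 0.3 N), for 0.1 s.
At the end, for the whole second after the job is handed in: after the three touches in order, every building, the ferry, the can and the bottle stand at rest within 6 mm of where they stood at the start, the buildings and the ferry upright within 3 degrees, and the robot is clear of them (distance of each of ferry, pavilion, tower, saw_hall, slab_block, can, bottle from where it was at the start of the episode below 0.006 m and linear speed of each of ferry, pavilion, tower, saw_hall, slab_block, can, bottle below 0.02 m/s and angle between each of ferry, pavilion, tower, saw_hall, slab_block's own z axis and vertical below 0.052 rad).
It fails at once if the ferry, pavilion or tower is pressed hard (over 15 N) instead of lightly touched (contact force between the fingers and ferry above 15 N or contact force between the fingers and pavilion above 15 N or contact force between the fingers and tower above 15 N).
It fails at once if something on the model that is not on the route is touched: the saw-tooth hall, the apartment block, or the base board with its card houses (contact force between any of the fingers, the arm and saw_hall above 0.3 N or contact force between any of the fingers, the arm and slab_block above 0.3 N or contact force between any of the fingers, the arm and model_base above 0.3 N).
It fails at once if a building or the ferry is shifted, lifted or carried over 10 mm (distance of any of ferry, pavilion, tower, saw_hall, slab_block from where it was at the start of the episode above 0.01 m).
It fails at once if a building or the ferry is tipped over 7 degrees (angle between any of ferry, pavilion, tower, saw_hall, slab_block's own z axis and vertical above 0.12 rad).
It fails at once if the can or the bottle is moved over 10 mm (distance of any of can, bottle from where it was at the start of the episode above 0.01 m).
It also fails if it takes over 64 s, if anything falls off the work surface, if the arm or the gripper's body presses on something with over 40 N, if the wrist force passes 120 N, or if a joint passes its speed limit or range.

## Robot

A 6-joint arm with a two-finger parallel gripper is mounted at the origin on the work surface. World frame = base frame: x ahead of the robot, y to its left, z up, the work surface at z = 0. Lengths are in m, angles in degrees, forces in N, time in s.
With the tool pointing down it reaches from about 0.35 to 0.875 m from the base axis. Payload 4.2 kg.
Tool frame: the origin (TCP) lies at the centre of the arm's flange, where the gripper is bolted on; the fingertips stand 182 mm ahead of it and the grasp point (between the pads) lies 164 mm ahead of it (r.nose_length is the distance from the TCP to the fingertips, in m); z points along the fingers, y is the line along which they close (so a half turn about z gives the same grasp; the last joint's range is limited). The gripper opens to 87 mm and grips with 3 to 60 N. Pads are 19 mm wide; open, the fingers measure 117 mm over their backs; the gripper's body (75 mm by 190 mm) begins 51 mm behind the grasp point.
Start: joints at [88.384, 22.042, 0.453, 0, -68.411, -14.817], TCP at [0.177, 0.599, 0.405] pointing down, gripper open.
Joint ranges: [-179.83, 179.83], [-69.29, 118.12], [-61.27, 80.66], [-181.25, 117.63], [-171.15, -9.14], [-177.46, 177.46]. Speed limits (degrees/s): [159.86, 159.86, 180, 180, 180, 180].

## Interface

Orientations are given as a 3x3 rotation matrix whose columns are the frame's x, y, z axes.
In Python, from station import r, vision gives the robot as it stands. The module is installed in compiled form; this text tells all that it offers.
- The arm moves only by the shell command python3 -m creep 'ROWS'. ROWS is JSON, a list of rows, each a list of 7 numbers: the opening, from -1 (shut) to 1 (fully open), then the shift along the tool's x, y, z in mm, then the turn, a rotation vector about the tool's x, y, z in degrees. A call has 1 to 8 rows; each row is the pose to reach, as a shift and turn from the pose commanded when the call began, along the tool's axes at that moment; what a row does not reach only later rows make up. A row lasts 1/12 s, in which the tool goes at most 41.7 mm and 7.16 degrees, less where a joint would pass 70% of its speed; a pose out of reach is approached as far as the arm can. A call with a gripper value outside its range is refused whole. The fingers move at their own pace and stop on an object; the grip force is fixed at half the most. Time passes only in rows, so rows that repeat a pose let the fingers close. It gives the time, the measured TCP pose, the force, the opening and the grip force at its end, in the units of the state.
- r.sense(): the state, without advancing time (a new reading comes with each control period).
- vision.capture(name): name is "side" or "top" or "wrist"; returns (picture, depth): 384x512x3 uint8, red, green, blue; 384x512 float32, m along the optical axis (not along the pixel's ray), 0 where there is no reading.
- vision.camera_model(name): a dict with "vertical_fov" (degrees; the focal length in pixels is half the picture's height over the tangent of half this angle, whatever the lens; pixels are square), "cx", "cy" (the principal point, pixels), "distortion" ([k1, k2, p1, p2, k3] as OpenCV has them; the pictures are not rectified), "extrinsics" (4x4, takes a point from camera to world coordinates); the wrist camera has in their place "mount" (4x4, takes a point from camera to tool coordinates, whose origin is the TCP and whose axes are the flange's). Camera axes: x right, y down, z forward; pixel columns grow to the right and rows downward; lengths in m; the calibration is good to about 2 mm. A picture is of the moment at which its call begins: read the wrist's pose just before it. camera_model takes no time and is no camera call.
- r.finish_job(): hands the job in; it is judged then, once.
Trained networks look in the newest picture that a camera, given by its name, has taken for a name from the list of things; names that differ only in an ending like _2 or _b are one class to them, and where a whole thing is asked for, a point or a joint stands for the part that bears it (a point fixed in the world has none). Each returns a list of dicts, best first, with "conf" (0 to 1); they miss things now and then, are a little off and sometimes report something else, mostly with a low value. They report only what shows in the picture. A call takes as long as a camera call.
- vision.find_in(camera, thing): "uv" ([column, row] in pixels, amid what is visible of it).
- vision.cut_out(camera, thing): "region" (384x512 bool, what is visible of it) and "uv" ([column, row] in pixels, amid what is visible of it).
The state is a dict: "time_s": time; "joints": joint angles; "joint_velocities": joint speeds; "effort": joint torques, N m; "tcp_pos": TCP position; "ee_rot": TCP orientation; "wrist_force": force on the tool from outside, world axes, zero at the start; "moment": the same for the moment, N m; "gripper_width": opening from 0.0 (shut) to 1.0 (fully open); "gripper_force": force on a finger pad.
Only numpy, scipy, OpenCV 4.12 (cv2) and the standard library are available. Lean on these libraries where they do the work, as an engineer would, in place of code of your own. Each camera call takes 0.05 s, during which the arm holds its last target. There are 200 camera calls.

## Working session

There is one attempt and no reset: what is moved stays moved. The work goes in short steps, Python scripts to look and compute and a shell command to move; the robot and the scene stay as the last step left them, time stands still between calls to the robot, and variables do not carry over. Pictures are saved under pics/ and viewed, at most 10 in all, crops included, and the job is handed in when it is done.

```bash
mkdir -p pics
cat > h.py <<'E'
import numpy as np, cv2
from station import r, vision
def K(m):
    f=192/np.tan(np.radians(m["vertical_fov"]/2)); return np.array([[f,0,m["cx"]],[0,f,m["cy"]],[0,0,1]])
def cam(name):
    m=vision.camera_model(name); s=r.sense()
    if name=="wrist":
        T=np.eye(4);T[:3,:3]=s["ee_rot"];T[:3,3]=s["tcp_pos"];T=T@np.array(m["mount"])
    else: T=np.array(m["extrinsics"])
    return K(m),np.array(m["distortion"],float),T
def cloud(name):
    k,d,T=cam(name); img,dep=vision.capture(name)
    v,u=np.mgrid[:384,:512]; p=np.stack([u.ravel(),v.ravel()],1).astype(np.float64)[:,None]
    n=cv2.undistortPoints(p,k,d).reshape(384,512,2)
    P=np.dstack([n*dep[...,None],dep])@T[:3,:3].T+T[:3,3]; P[dep==0]=np.nan
    return img,P
E
python3 - <<'E'
from h import *
s=r.sense(); print(s["tcp_pos"],np.round(s["ee_rot"],3).tolist(),r.nose_length,s["wrist_force"])
for c in ["top","side"]:
    img,P=cloud(c); cv2.imwrite(f"pics/{c}1.png",img[...,::-1]); np.save(c+".npy",P)
    for t in ["ferry_roof","ferry","pavilion_roof","tower_roof","saw_hall","slab_block","can","bottle","model_base"]:
        for o in vision.cut_out(c,t)[:2]:
            Q=P[o["region"]]; Q=Q[~np.isnan(Q[:,0])]
            if len(Q): print(c,t,round(o["conf"],2),np.round(o["uv"]),len(Q),np.round(np.median(Q,0),3),np.round(np.percentile(Q,2,0),3),np.round(np.percentile(Q,98,0),3))
E
```

```text
[0.17671762 0.59930201 0.40364497] [[0.959, -0.283, -0.001], [-0.283, -0.959, -0.002], [0.0, 0.002, -1.0]] 0.1822 [-0.09885527  0.21618209  0.00453118]
top ferry 0.9 [220. 164.] 523 [0.669 0.087 0.043] [0.645 0.038 0.016] [0.699 0.144 0.073]
top pavilion_roof 0.57 [282. 226.] 425 [ 0.469 -0.103  0.076] [ 0.439 -0.136  0.07 ] [ 0.502 -0.072  0.081]
top tower_roof 0.68 [225. 222.] 245 [0.491 0.073 0.121] [0.467 0.053 0.115] [0.512 0.097 0.126]
top tower_roof 0.52 [245. 202.] 12434 [0.564 0.011 0.02 ] [ 0.404 -0.217  0.01 ] [0.72  0.259 0.059]
top saw_hall 0.57 [200. 195.] 337 [0.577 0.152 0.057] [0.546 0.127 0.048] [0.605 0.178 0.065]
top slab_block 0.77 [254. 207.] 230 [ 0.536 -0.024  0.08 ] [ 0.522 -0.054  0.065] [0.553 0.006 0.089]
top can 0.95 [119. 208.] 532 [0.526 0.382 0.112] [0.498 0.362 0.02 ] [0.558 0.419 0.12 ]
top bottle 0.83 [380. 204.] 281 [ 0.548 -0.411  0.081] [ 0.529 -0.43   0.001] [ 0.575 -0.398  0.127]
top model_base 0.56 [246. 199.] 12674 [0.564 0.013 0.02 ] [ 0.404 -0.217  0.009] [0.723 0.259 0.06 ]
side ferry_roof 0.59 [243. 181.] 74 [0.669 0.091 0.067] [0.651 0.074 0.062] [0.694 0.116 0.071]
side ferry 0.73 [246. 190.] 414 [0.658 0.075 0.039] [0.642 0.031 0.015] [0.686 0.141 0.07 ]
side pavilion_roof 0.71 [228. 223.] 295 [ 0.469 -0.106  0.075] [ 0.437 -0.14   0.022] [ 0.519 -0.003  0.078]
side saw_hall 0.51 [218. 188.] 187 [0.588 0.129 0.051] [0.562 0.121 0.019] [0.607 0.182 0.062]
side slab_block 0.73 [233. 212.] 340 [ 0.526 -0.034  0.07 ] [ 0.497 -0.086  0.032] [0.551 0.007 0.086]
side can 0.81 [165. 160.] 563 [0.517 0.372 0.071] [0.495 0.359 0.006] [0.552 0.409 0.117]
side bottle 0.77 [326. 282.] 759 [ 0.54  -0.431  0.063] [ 0.527 -0.445  0.001] [ 0.569 -0.403  0.125]
side model_base 0.66 [244. 231.] 6762 [ 0.525 -0.069  0.019] [ 0.387 -0.232  0.003] [0.705 0.257 0.061]
```

```bash
python3 - <<'E'
from h import *
for c in ["top","side"]:
    P=np.load(c+".npy")
    for t,g,z in [("ferry",(.669,.09),.068),("pav",(.469,-.104),.075),("tower",(.49,.074),.12)]:
        m=(abs(P[...,2]-z)<.005)&(np.hypot(P[...,0]-g[0],P[...,1]-g[1])<.045)
        Q=P[m]; (cx,cy),wh,a=cv2.minAreaRect(Q[:,:2].astype(np.float32)*1000)
        print(c,t,len(Q),np.round(Q.mean(0),4),np.round([cx,cy,*wh,a],1), "px",np.round(np.argwhere(m).mean(0)))
E
python3 -c "
import cv2
a=cv2.imread('pics/top1.png')[120:280,90:400];cv2.imwrite('pics/t2.png',cv2.resize(a,(775,400)))"
```

```text
top ferry 134 [0.672  0.0935 0.0682] [670.6  85.2  57.6  36.5  79. ] px [164. 218.]
top pav 404 [ 0.4701 -0.1042  0.0755] [ 470.  -104.8   70.6   69.    45.2] px [229. 283.]
top tower 246 [0.4897 0.0732 0.1204] [490.1  72.9  47.6  48.3   5.5] px [221. 223.]
side ferry 73 [0.6694 0.0926 0.0673] [670.9  96.6  48.8  39.6  77.4] px [182. 245.]
side pav 293 [ 0.468  -0.1082  0.0749] [ 468.5 -108.2   72.    68.8   57. ] px [226. 229.]
side tower 139 [0.4879 0.0689 0.1196] [488.3  70.9  51.4  53.8   7.3] px [185. 202.]
```

View pics/t2.png

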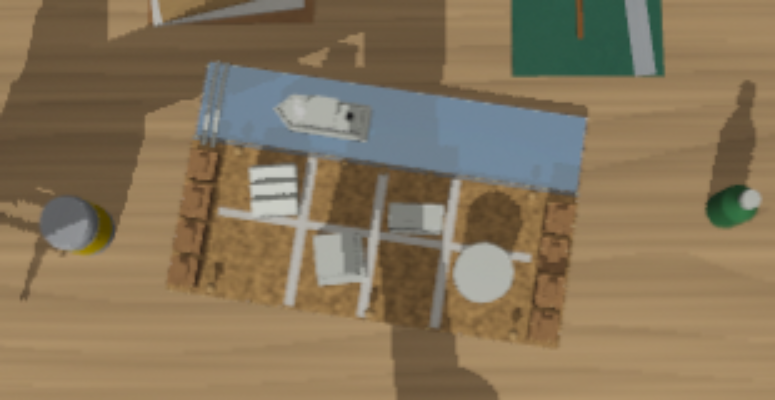

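```bash
python3 -m creep '[[-1,35,19,0,0,0,0],[-1,70,39,0,0,0,0],[-1,105,58,0,0,0,0],[-1,140,78,0,0,0,0],[-1,175,97,0,0,0,0],[-1,210,117,0,0,0,0],[-1,245,136,0,0,0,0],[-1,262,146,0,0,0,0]]'
python3 -m creep '[[-1,35,19,0,0,0,0],[-1,70,39,0,0,0,0],[-1,105,58,0,0,0,0],[-1,140,78,0,0,0,0],[-1,175,97,0,0,0,0],[-1,210,117,0,0,0,0],[-1,245,136,0,0,0,0],[-1,262,146,0,0,0,0]]'
```

```text
time_s: 1.67
tcp_pos: [0.3887, 0.3824, 0.4051]
ee_rot: [[0.958, -0.285, 0.0], [-0.285, -0.958, -0.0], [0.0, 0.0, -1.0]]
wrist_force: [1.2, -0.8, -0.5]
gripper_width: 0.477
gripper_force: 0.0
time_s: 2.33
tcp_pos: [0.5991, 0.1681, 0.4045]
ee_rot: [[0.958, -0.286, 0.001], [-0.286, -0.958, -0.001], [0.001, 0.0, -1.0]]
wrist_force: [-0.4, 1.2, -0.7]
gripper_width: 0.008
gripper_force: 0.0
```

```bash
python3 -m creep '[[-1,0,0,0,0,0,0],[-1,0,0,0,0,0,0],[-1,0,0,0,0,0,0],[-1,0,0,0,0,0,0]]'
cat > w.py <<'E'
from h import *
import sys
s=r.sense(); img,P=cloud("wrist"); cv2.imwrite(f"pics/w{sys.argv[1]}.png",img[...,::-1])
R=np.array(s["ee_rot"]); print("tip",np.round(np.array(s["tcp_pos"])+R[:,2]*r.nose_length,4))
for t,g,z in [("ferry",(.672,.0935),.068),("pav",(.4695,-.105),.075),("tower",(.4895,.0725),.12)]:
    m=(abs(P[...,2]-z)<.004)&(np.hypot(P[...,0]-g[0],P[...,1]-g[1])<.045)
    Q=P[m]
    if len(Q)<50: continue
    (cx,cy),wh,a=cv2.minAreaRect(Q[:,:2].astype(np.float32)*1000)
    c=np.array([cx/1000,cy/1000,np.median(Q[:,2])])
    print(t,len(Q),np.round(np.median(Q,0),4),np.round([cx,cy,*wh,a],1),"px",np.round(np.argwhere(m).mean(0)),
     "move mm",np.round(1000*R.T@(np.array([*np.median(Q,0)])-s["tcp_pos"])-[0,0,r.nose_length*1000],1))
E
python3 w.py 1
```

```text
time_s: 2.67
tcp_pos: [0.5961, 0.172, 0.4049]
ee_rot: [[0.96, -0.282, -0.0], [-0.282, -0.96, 0.0], [-0.0, -0.0, -1.0]]
wrist_force: [-0.6, 0.3, 0.1]
gripper_width: 0.002
gripper_force: 0.0
tip [0.5961 0.172  0.2227]
ferry 1605 [0.6722 0.0944 0.0679] [671.8  94.3  37.9  35.8  81.2] px [ 77. 312.] move mm [ 94.9  53.1 154.8]
tower 518 [0.4753 0.0614 0.1197] [490.7  63.5  49.8  31.6   5.4] px [274. 406.] move mm [-84.8 140.2 102.9]
```

View pics/w1.png

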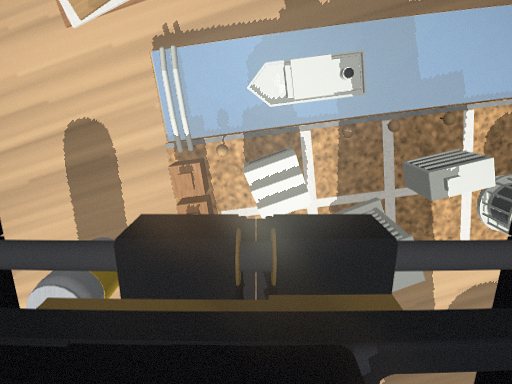

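The wrist picture shows the ferry roof at about (312, 77). Its size, 38 x 36 mm at z 0.068, matches the description, and the fingers are shut. I'll go over it and descend.

```bash
python3 -m creep '[[-1,32,18,0,0,0,0],[-1,64,36,0,0,0,0],[-1,95,53,0,0,0,0],[-1,95,53,35,0,0,0],[-1,95,53,70,0,0,0],[-1,95,53,105,0,0,0],[-1,95,53,130,0,0,0],[-1,95,53,135,0,0,0]]'
python3 -m creep '[[-1,0,0,4,0,0,0],[-1,0,0,8,0,0,0],[-1,0,0,10,0,0,0],[-1,0,0,12,0,0,0],[-1,0,0,14,0,0,0],[-1,0,0,15,0,0,0],[-1,0,0,15,0,0,0],[-1,0,0,15,0,0,0]]'
```

```text
time_s: 3.38
tcp_pos: [0.6708, 0.094, 0.2641]
ee_rot: [[0.959, -0.282, -0.01], [-0.282, -0.959, -0.002], [-0.009, 0.005, -1.0]]
wrist_force: [-0.4, 0.2, -0.6]
gripper_width: 0.007
gripper_force: 0.0
time_s: 4.05
tcp_pos: [0.6729, 0.0934, 0.2551]
ee_rot: [[0.959, -0.283, 0.001], [-0.283, -0.959, 0.0], [0.0, -0.0, -1.0]]
wrist_force: [-0.4, 0.3, 0.2]
gripper_width: 0.004
gripper_force: 0.0
```

```bash
python3 -m creep '[[-1,0,0,2,0,0,0],[-1,0,0,3,0,0,0],[-1,0,0,4,0,0,0],[-1,0,0,5,0,0,0],[-1,0,0,5.5,0,0,0],[-1,0,0,5.5,0,0,0],[-1,0,0,5.5,0,0,0],[-1,0,0,5.5,0,0,0]]'
```

```text
time_s: 4.72
tcp_pos: [0.6728, 0.0934, 0.2495]
ee_rot: [[0.959, -0.283, 0.0], [-0.283, -0.959, -0.0], [0.0, 0.0, -1.0]]
wrist_force: [-0.0, 0.0, 2.8]
gripper_width: 0.004
gripper_force: 1.2
```

Contact at 2.8 N. I'll hold it briefly, then rise.

```bash
python3 -m creep '[[-1,0,0,0,0,0,0],[-1,0,0,0,0,0,0],[-1,0,0,0,0,0,0]]'
python3 -m creep '[[-1,0,0,-4,0,0,0],[-1,0,0,-12,0,0,0],[-1,0,0,-40,0,0,0],[-1,0,0,-75,0,0,0],[-1,0,0,-110,0,0,0],[-1,0,0,-130,0,0,0],[-1,0,0,-130,0,0,0],[-1,0,0,-130,0,0,0]]'
```

```text
time_s: 4.97
tcp_pos: [0.6729, 0.0934, 0.2494]
ee_rot: [[0.959, -0.283, -0.0], [-0.283, -0.959, -0.0], [-0.0, 0.0, -1.0]]
wrist_force: [-1.2, -0.3, 3.0]
gripper_width: 0.005
gripper_force: 1.3
time_s: 5.63
tcp_pos: [0.6729, 0.0935, 0.3814]
ee_rot: [[0.959, -0.283, 0.004], [-0.283, -0.959, 0.002], [0.003, -0.003, -1.0]]
wrist_force: [-0.0, -0.5, -0.9]
gripper_width: 0.008
gripper_force: 0.0
```

```bash
python3 -m creep '[[-1,-26,29,0,0,0,0],[-1,-52,58,0,0,0,0],[-1,-78,87,0,0,0,0],[-1,-104,116,0,0,0,0],[-1,-130,145,0,0,0,0],[-1,-150,165,0,0,0,0],[-1,-165,185,0,0,0,0],[-1,-180,200,0,0,0,0]]'
python3 -m creep '[[-1,-15,20,0,0,0,0],[-1,-30,35,0,0,0,0],[-1,-40,42,0,0,0,0],[-1,-45,46,0,0,0,0],[-1,-45,46,0,0,0,0],[-1,-45,46,0,0,0,0],[-1,-45,46,0,0,0,0],[-1,-45,46,0,0,0,0]]'; python3 w.py 2
```

```text
time_s: 6.3
tcp_pos: [0.4415, -0.0485, 0.378]
ee_rot: [[0.959, -0.284, -0.003], [-0.284, -0.959, -0.0], [-0.003, 0.001, -1.0]]
wrist_force: [0.2, 0.9, -0.7]
gripper_width: 0.006
gripper_force: 0.0
time_s: 6.97
tcp_pos: [0.3884, -0.0784, 0.3791]
ee_rot: [[0.959, -0.282, -0.0], [-0.282, -0.959, -0.0], [-0.0, 0.0, -1.0]]
wrist_force: [0.8, 0.2, 0.5]
gripper_width: 0.006
gripper_force: 0.0
tip [ 0.3884 -0.0784  0.1969]
pav 5891 [ 0.4711 -0.1058  0.0749] [ 470.2 -105.7   71.6   70.6   74.2] px [ 83. 258.] move mm [ 87.1   2.9 122. ]
tower 3743 [0.4878 0.0676 0.1198] [489.6  71.5  48.   49.9   5.6] px [126.  28.] move mm [  54.2 -168.1   77.1]
```

View pics/w2.png

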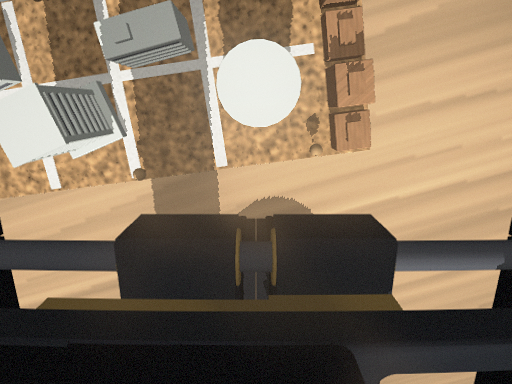

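The picture shows the pavilion roof whole at about (258, 83), 71 mm across. Next I go over it and down.

```bash
python3 -m creep '[[-1,35,1,0,0,0,0],[-1,70,3,0,0,0,0],[-1,86,3,0,0,0,0],[-1,86,3,35,0,0,0],[-1,86,3,70,0,0,0],[-1,86,3,95,0,0,0],[-1,86,3,105,0,0,0],[-1,86,3,110,0,0,0]]'
python3 -m creep '[[-1,0,0,2,0,0,0],[-1,0,0,4,0,0,0],[-1,0,0,6,0,0,0],[-1,0,0,7,0,0,0],[-1,0,0,8,0,0,0],[-1,0,0,8,0,0,0],[-1,0,0,8,0,0,0]]'
```

```text
time_s: 7.68
tcp_pos: [0.469, -0.1059, 0.2667]
ee_rot: [[0.959, -0.283, -0.005], [-0.283, -0.959, -0.0], [-0.005, 0.002, -1.0]]
wrist_force: [0.7, 0.2, 1.4]
gripper_width: 0.009
gripper_force: 0.0
time_s: 8.27
tcp_pos: [0.4692, -0.1061, 0.2616]
ee_rot: [[0.959, -0.283, 0.001], [-0.283, -0.959, 0.0], [0.001, -0.0, -1.0]]
wrist_force: [1.5, 0.1, 0.7]
gripper_width: 0.002
gripper_force: 0.0
```

Tip at 0.0794, so about 4.5 mm remain.

```bash
python3 -m creep '[[-1,0,0,2,0,0,0],[-1,0,0,3,0,0,0],[-1,0,0,4,0,0,0],[-1,0,0,5,0,0,0],[-1,0,0,5.5,0,0,0],[-1,0,0,5.5,0,0,0],[-1,0,0,5.5,0,0,0],[-1,0,0,5.5,0,0,0]]'
```

```text
time_s: 8.93
tcp_pos: [0.4691, -0.1061, 0.2559]
ee_rot: [[0.959, -0.283, 0.0], [-0.283, -0.959, -0.0], [0.0, 0.0, -1.0]]
wrist_force: [-0.8, 0.6, 2.5]
gripper_width: 0.006
gripper_force: 1.6
```

```bash
python3 -m creep '[[-1,0,0,0,0,0,0],[-1,0,0,0,0,0,0],[-1,0,0,0,0,0,0]]'
python3 -m creep '[[-1,0,0,-4,0,0,0],[-1,0,0,-12,0,0,0],[-1,0,0,-40,0,0,0],[-1,0,0,-75,0,0,0],[-1,0,0,-100,0,0,0],[-1,0,0,-100,0,0,0],[-1,0,0,-100,0,0,0],[-1,0,0,-100,0,0,0]]'
python3 -m creep '[[-1,-6,-35,0,0,0,0],[-1,-12,-70,0,0,0,0],[-1,-18,-105,0,0,0,0],[-1,-24,-140,0,0,0,0],[-1,-30.5,-176,0,0,0,0],[-1,-30.5,-176,0,0,0,0],[-1,-30.5,-176,0,0,0,0],[-1,-30.5,-176,0,0,0,0]]'
```

```text
time_s: 9.18
tcp_pos: [0.4691, -0.1061, 0.2558]
ee_rot: [[0.959, -0.283, 0.0], [-0.283, -0.959, -0.0], [0.0, 0.0, -1.0]]
wrist_force: [-1.0, 0.2, 3.7]
gripper_width: 0.003
gripper_force: 1.6
time_s: 9.85
tcp_pos: [0.4686, -0.1061, 0.3555]
ee_rot: [[0.959, -0.283, -0.001], [-0.283, -0.959, 0.001], [-0.001, -0.0, -1.0]]
wrist_force: [0.4, -0.5, 0.3]
gripper_width: 0.004
gripper_force: 0.0
time_s: 10.52
tcp_pos: [0.4893, 0.0713, 0.3544]
ee_rot: [[0.959, -0.283, -0.003], [-0.283, -0.959, -0.001], [-0.003, 0.002, -1.0]]
wrist_force: [-0.6, -0.3, -1.0]
gripper_width: 0.003
gripper_force: 0.0
```

```bash
python3 -m creep '[[-1,0,0,20,0,0,0],[-1,0,0,35,0,0,0],[-1,0,0,43,0,0,0],[-1,0,0,47,0,0,0],[-1,0,0,47,0,0,0],[-1,0,0,47,0,0,0],[-1,0,0,47,0,0,0]]'
```

```text
time_s: 11.1
tcp_pos: [0.49, 0.0712, 0.3096]
ee_rot: [[0.959, -0.283, 0.002], [-0.283, -0.959, 0.0], [0.001, -0.001, -1.0]]
wrist_force: [-0.3, -0.3, 0.2]
gripper_width: 0.003
gripper_force: 0.0
```

Tip at 0.1274, so about 7.5 mm remain.

```bash
python3 -m creep '[[-1,0,0,2,0,0,0],[-1,0,0,4,0,0,0],[-1,0,0,6,0,0,0],[-1,0,0,7,0,0,0],[-1,0,0,8,0,0,0],[-1,0,0,8,0,0,0],[-1,0,0,8,0,0,0],[-1,0,0,8,0,0,0]]'
```

```text
time_s: 11.77
tcp_pos: [0.4897, 0.0714, 0.301]
ee_rot: [[0.959, -0.283, 0.0], [-0.283, -0.959, 0.0], [0.0, -0.0, -1.0]]
wrist_force: [-0.8, 0.4, 2.7]
gripper_width: 0.005
gripper_force: 1.5
```

```bash
python3 -m creep '[[-1,0,0,0,0,0,0],[-1,0,0,0,0,0,0],[-1,0,0,0,0,0,0]]'
python3 -m creep '[[-1,0,0,-4,0,0,0],[-1,0,0,-12,0,0,0],[-1,0,0,-40,0,0,0],[-1,0,0,-75,0,0,0],[-1,0,0,-110,0,0,0],[-1,0,0,-130,0,0,0],[-1,0,0,-130,0,0,0],[-1,0,0,-130,0,0,0]]'
python3 -m creep '[[-1,-10,-35,0,0,0,0],[-1,-20,-70,0,0,0,0],[-1,-30,-105,0,0,0,0],[-1,-40,-140,0,0,0,0],[-1,-50,-175,0,0,0,0],[-1,-60,-210,0,0,0,0],[-1,-70,-240,0,0,0,0],[-1,-70,-240,0,0,0,0]]'
python3 -m creep '[[-1,0,0,0,0,0,0],[-1,0,0,0,0,0,0],[-1,0,0,0,0,0,0],[-1,0,0,0,0,0,0]]'
python3 - <<'E'
from h import *
img,P=cloud("top"); Q0=np.load("top.npy")
for t,g,z in [("ferry",(.672,.0935),.068),("pav",(.4695,-.105),.075),("tower",(.4895,.0725),.12),("saw",(.577,.152),.057),("slab",(.536,-.024),.083),("can",(.526,.382),.115),("bottle",(.548,-.411),.12)]:
    f=lambda P:P[(abs(P[...,2]-z)<.008)&(np.hypot(P[...,0]-g[0],P[...,1]-g[1])<.045)]
    a,b=f(Q0),f(P); print(t,len(a),len(b),np.round(b.mean(0)-a.mean(0),4))
E
```

```text
time_s: 12.02
tcp_pos: [0.4897, 0.0714, 0.3009]
ee_rot: [[0.959, -0.283, 0.0], [-0.283, -0.959, 0.0], [0.0, -0.0, -1.0]]
wrist_force: [-0.5, -0.0, 3.5]
gripper_width: 0.004
gripper_force: 1.6
time_s: 12.68
tcp_pos: [0.4894, 0.0712, 0.4322]
ee_rot: [[0.959, -0.283, 0.003], [-0.283, -0.959, 0.002], [0.002, -0.002, -1.0]]
wrist_force: [0.1, 0.2, -0.6]
gripper_width: 0.004
gripper_force: 0.0
time_s: 13.35
tcp_pos: [0.49, 0.326, 0.4279]
ee_rot: [[0.96, -0.279, -0.003], [-0.279, -0.96, -0.002], [-0.002, 0.002, -1.0]]
wrist_force: [0.8, -0.1, -0.3]
gripper_width: 0.005
gripper_force: 0.0
time_s: 13.68
tcp_pos: [0.4905, 0.3202, 0.4306]
ee_rot: [[0.959, -0.284, -0.0], [-0.284, -0.959, -0.0], [-0.0, 0.001, -1.0]]
wrist_force: [-0.0, 0.2, 0.4]
gripper_width: 0.005
gripper_force: 0.0
ferry 148 146 [ 0.0001 -0.0001  0.0002]
pav 437 433 [ 0.0001 -0.     -0.0001]
tower 269 269 [-0.0001 -0.0001  0.0001]
saw 345 343 [-0.0004 -0.0004  0.0001]
slab 212 213 [-0.0003  0.0004 -0.0003]
can 321 2 [ 0.0231 -0.0189 -0.0032]
bottle 44 45 [-0.0006  0.0007  0.0003]
```

```bash
python3 -c "
from station import r
print(r.finish_job())"
```

```text
the job is handed in; nothing more can be done
None
```

The fingertip rested on the ferry, pavilion and tower roofs in that order at about 3–4 N each, nothing on the model or the bottle measurably moved, the arm hid the can from the last check but stayed well above it, and the job is handed in clear of the model.

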